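# Unstack the washed pots onto their drying stands

### The job

The washed pots have been left in one stack with the seed tamper on top: take it apart so that they can air. Stand the tamper upright in the white drainage saucer, and set each pot, still upside down, over the plug of the wooden drying stand of its own size (large on large, medium on medium, small on small), well centred with its rim flat on the disc. Set things down without dropping or toppling any, and leave the cloche and the dibber where they are.

Things in the scene. Friction and masses are not known exactly. Their poses are not given: they have to be found in the camera images.
- pot_large: Largest terracotta pot, upside down, at the bottom, standing on the ledge. 85 mm tall. Mouth, underneath: 100 mm wide outside, 84 mm inside. Closed foot, on top: 64 mm wide, its sides nearly upright for the top 26 mm: grip there, across, from above. Origin: centre of the mouth, on the underside; z up. About 340 g
- pot_medium: Middle-sized terracotta pot, upside down, standing on the foot of the large pot. 62 mm tall. Mouth, underneath: 62 mm wide outside, 48 mm inside. Closed foot, on top: 46 mm wide, its sides nearly upright for the top 24 mm: grip there, across, from above. Origin: centre of the mouth, on the underside; z up. About 140 g
- pot_small: Smallest terracotta pot, upside down, standing on the foot of the medium pot. 44 mm tall. Mouth, underneath: 44 mm wide outside, 32 mm inside. Closed foot, on top: 34 mm wide, its sides nearly upright for the top 22 mm: grip there, across, from above. Origin: centre of the mouth, on the underside; z up. About 60 g
- tamper: Light wooden seed tamper standing upright on the foot of the small pot, at the top of the stack: a round pressing disc 32 mm across and 12 mm thick, with an upright round handle 18 mm across in its middle; 50 mm tall in all. Origin: centre of the underside of the disc; z up along the handle. About 40 g
- stand_large: Largest drying stand: fixed wooden disc 120 mm across, 12 mm thick, with a central plug 66 mm wide rising 10 mm above it. The plug enters the mouth of the large pot with 8 to 9 mm to spare all round; the pot's rim then lies on the disc, 12 mm above the ledge. Origin: centre of the underside, on the ledge; z up
- stand_medium: Middle-sized drying stand: fixed wooden disc 84 mm across, 12 mm thick, with a central plug 30 mm wide rising 10 mm above it. The plug enters the mouth of the medium pot with 8 to 9 mm to spare all round; the pot's rim then lies on the disc, 12 mm above the ledge. Origin: centre of the underside, on the ledge; z up
- stand_small: Smallest drying stand: fixed wooden disc 64 mm across, 12 mm thick, with a central plug 16 mm wide rising 10 mm above it. The plug enters the mouth of the small pot with 8 to 9 mm to spare all round; the pot's rim then lies on the disc, 12 mm above the ledge. Origin: centre of the underside, on the ledge; z up
- saucer: White ceramic drainage saucer, fixed: 84 mm across the rim, 16 mm high, flat inner floor 62 mm across and 6 mm above the ledge. Origin: centre of the underside; z up
- cloche: Clear plastic cloche, bell-shaped, 112 mm across and 146 mm tall with its knob, loose. To be left alone. Origin: centre of the underside; z up
- dibber: Wooden T-handled dibber with a steel point, lying on the ledge, 24 mm thick, 210 mm long, loose. To be left alone. Origin: on the underside near the middle of the shaft; x along the shaft towards the point, y along the cross handle, which is 104 mm long and lies 70 mm back from the origin
There are look-alikes about, which are no part of the job. What is shaped like the stand_large but pink or yellow is not meant. What is shaped like the pot_large but purple is not meant.

How it is judged (in metres and radians):
At the end, for the whole second after the job is handed in: Each pot is upside down on the stand of its size: within 10 mm of its centre, rim at most 4 mm above the disc, leaning under 0.06 rad. The tamper stands upright (0.1 rad) on the saucer's floor (at most 5 mm above it), within 18 mm of its centre. All released, at rest (horizontal distance between pot_large and stand_large below 0.01 m and z of pot_large in the frame of stand_large below 0.016 m and angle between each of pot_large, pot_medium, pot_small's own z axis and vertical below 0.06 rad and linear speed of each of pot_large, pot_medium, pot_small, tamper below 0.02 m/s and horizontal distance between pot_medium and stand_medium below 0.01 m and z of pot_medium in the frame of stand_medium below 0.016 m and horizontal distance between pot_small and stand_small below 0.01 m and z of pot_small in the frame of stand_small below 0.016 m and horizontal distance between tamper and saucer below 0.018 m and z of tamper in the frame of saucer below 0.011 m and angle between tamper's own z axis and vertical below 0.1 rad); the robot touches nothing.
It fails at once if a pot or the tamper is toppled (leans more than 35 degrees) (angle between any of pot_large, pot_medium, pot_small, tamper's own z axis and vertical above 0.6 rad).
It fails at once if a pot or the tamper is dropped or falls (faster than 0.8 m/s with no finger on it, a fall of more than 3 cm) ((linear speed of pot_large above 0.8 m/s and contact force between pot_large and the fingers below 0.05 N) or (linear speed of pot_medium above 0.8 m/s and contact force between pot_medium and the fingers below 0.05 N) or (linear speed of pot_small above 0.8 m/s and contact force between pot_small and the fingers below 0.05 N) or (linear speed of tamper above 0.8 m/s and contact force between tamper and the fingers below 0.05 N)).
It fails at once if the cloche is shifted by more than 3 cm (distance of cloche from where it was at the start of the episode above 0.03 m).
It fails at once if the dibber is shifted by more than 3 cm (distance of dibber from where it was at the start of the episode above 0.03 m).
It also fails if it takes over 120 s, if anything falls off the work surface, if the arm or the gripper's body presses on something with over 40 N, if the wrist force passes 120 N, or if a joint passes its speed limit or range.

### The arm

A 6-joint arm with a two-finger parallel gripper is mounted at the origin on the work surface. World frame = base frame: x ahead of the robot, y to its left, z up, the work surface at z = 0. Lengths are in mm, angles in rad, forces in N, time in s.
With the tool pointing down it reaches from about 300 to 775 mm from the base axis. Payload 14.6 kg.
Tool frame: the origin (TCP) lies midway between the tips of the shut fingers; the grasp point (between the pads) lies 19 mm behind it (manip.hold_point_z is the distance from the TCP to the grasp point, in mm); z points along the fingers, y is the direction in which the jaws open and shut (so a half turn about z gives the same grasp; the last joint's range is limited). The gripper opens to 94 mm and grips with 3 to 60 N. Pads are 16 mm wide; open, the fingers measure 119 mm over their backs; the gripper's body (75 mm by 177 mm) begins 78 mm behind the grasp point.
Start: joints at [1.283, 0.3, 1.521, -0, 1.321, -0.067], TCP at [120.454, 536.638, 205.446] pointing down, gripper open.
Joint ranges: [-3.03, 3.03], [-0.79, 2.21], [0.23, 2.52], [-1.04, 4.18], [0, 3.07], [-2.55, 2.55]. Speed limits (rad/s): [2.22, 2.22, 2.57, 3.14, 3.14, 3.14].

### API

Orientations are given as [roll, pitch, yaw] about the fixed x, y, z axes, in that order (R = Rz(yaw) Ry(pitch) Rx(roll)).
In Python, from cell import manip gives the robot as it stands.
- The arm moves only by the shell command python3 -m crank 'ROWS' [OPENING] [FORCE]. ROWS is JSON, a list of rows, each an object with "offset": the shift along the world's x, y, z in m, a list of three; "spin": the turn about the world's z in degrees. In form: [{"offset": [dx, dy, dz], "spin": spin}, ...]. A call has exactly 8 rows; each row is the pose to reach, as a shift and turn from the pose measured when the call began; what a row does not reach only later rows make up. A row lasts 1/12 s, in which the tool goes at most 41.7 mm and 7.16 degrees, less where a joint would pass 70% of its speed; a pose out of reach is approached as far as the arm can. A call with a gripper value outside its range is refused whole. OPENING is the opening, from 0 (shut) to 1 (fully open), set as the call begins (- or left out, the last holds). The fingers move at their own pace and stop on an object; FORCE is the grip in N (left out, the last holds). Time passes only in rows, so rows that repeat a pose let the fingers close, or fill a call up. It gives the time, the measured TCP pose, the force and the opening at its end, in the units of the state.
- manip.read_state(): the state, without advancing time (a new reading comes with each control period).
- manip.camera(name): name is "scene" or "top"; returns a dict with "pixels" (420x560x3 uint8, red, green, blue), "fx", "fy", "cx", "cy" (pixels), "extrinsics" (4x4, takes a point from world to camera coordinates). Camera axes: x right, y down, z forward; pixel columns grow to the right and rows downward; lengths in mm; the calibration is good to about 2 mm. A picture is of the moment at which its call begins. There is no depth.
- manip.sign_off(): hands the job in, once; it reports no verdict.
Trained networks look in a picture, given as the dict that the camera call returned (one of the last four; its "shot" number tells which), for a name from the list of things; names that differ only in an ending like _2 or _b are one class to them, and where a whole thing is asked for, a point or a joint stands for the part that bears it (a point fixed in the world has none). Each returns a list of dicts, best first, with "conf" (0 to 1); they miss things now and then, are a little off and sometimes report something else, mostly with a low value. They report only what shows in the picture. A call takes as long as a camera call. They do not tell look-alikes from the thing itself.
- manip.search_frame(picture, name): "location" ([x, y, z] in mm, in world coordinates, good to about 4 mm: the middle of the surface that is visible of it).
- manip.masks_of(picture, name): "mask" (420x560 bool, what is visible of it).
The state is a dict: "clock": time; "joints": joint angles; "qd": joint speeds; "effort": joint torques, N m; "eef_pos": TCP position; "eef_rot": TCP orientation; "wrist_force": force on the tool from outside, world axes, zero at the start; "moment": the same for the moment, N m; "finger_gap": finger opening in mm.
Only numpy, scipy, OpenCV 4.12 (cv2) and the standard library are available. Lean on these libraries where they do the work, as an engineer would, in place of code of your own. Each camera call takes 0.05 s, during which the arm holds its last target. There are 200 camera calls.

## Working session

There is one attempt and no reset: what is moved stays moved. The work goes in short steps, Python scripts to look and compute and a shell command to move; the robot and the scene stay as the last step left them, time stands still between calls to the robot, and variables do not carry over. Pictures are saved under pics/ and viewed, about 12 in all and at most 16, crops included, and the job is handed in when it is done.

```bash
mkdir -p pics; ls; cat > h.py <<'E'
import numpy as np, cv2
from cell import manip
def shot(n,fn=None):
    p=manip.camera(n)
    if fn: cv2.imwrite('pics/'+fn,cv2.cvtColor(p['pixels'],cv2.COLOR_RGB2BGR))
    return p
def proj(p,X):
    X=np.atleast_2d(X).astype(float); c=(p['extrinsics']@np.c_[X,np.ones(len(X))].T)[:3]
    return np.c_[p['fx']*c[0]/c[2]+p['cx'],p['fy']*c[1]/c[2]+p['cy']]
def back(p,uv,z):
    E=p['extrinsics'];R=E[:3,:3];t=E[:3,3];C=-R.T@t
    d=R.T@np.array([(uv[0]-p['cx'])/p['fx'],(uv[1]-p['cy'])/p['fy'],1.]);return C+d*(z-C[2])/d[2]
E
python3 - <<'E'
from h import *
for n in('scene','top'):
    p=shot(n,n+'0.png'); E=p['extrinsics'];print(n,'cam at',(-E[:3,:3].T@E[:3,3]).round(),p['fx'])
    for k in 'pot_large pot_medium pot_small tamper stand_large stand_medium stand_small saucer cloche dibber'.split():
        print(k,[(round(d['conf'],2),np.round(d['location']).tolist(),proj(p,d['location'])[0].round().tolist()) for d in manip.search_frame(p,k)])
print(manip.read_state())
E
```

```text
pics
scene cam at [1289. -129.  726.] 382.75312582868634
pot_large [(0.93, [237.0, -271.0, 44.0], [196.0, 204.0]), (0.7, [638.0, -143.0, 33.0], [240.0, 296.0]), (0.69, [419.0, -370.0, 42.0], [156.0, 242.0])]
pot_medium [(0.88, [625.0, -134.0, 114.0], [242.0, 267.0])]
pot_small [(0.69, [620.0, -137.0, 165.0], [240.0, 249.0])]
tamper [(0.49, [614.0, -138.0, 211.0], [238.0, 231.0]), (0.4, [573.0, -338.0, 19.0], [161.0, 287.0])]
stand_large [(0.87, [340.0, -103.0, 11.0], [251.0, 228.0]), (0.59, [316.0, 184.0, 10.0], [339.0, 219.0]), (0.58, [618.0, -136.0, 166.0], [240.0, 248.0])]
stand_medium [(0.58, [474.0, 229.0, 13.0], [367.0, 249.0])]
stand_small [(0.58, [658.0, 130.0, 10.0], [351.0, 300.0]), (0.27, [575.0, -338.0, 20.0], [161.0, 287.0])]
saucer [(0.65, [452.0, -221.0, 3.0], [211.0, 257.0]), (0.3, [573.0, -339.0, 18.0], [161.0, 287.0])]
cloche [(0.55, [614.0, 348.0, 75.0], [432.0, 263.0])]
dibber [(0.92, [571.0, -343.0, 18.0], [159.0, 287.0])]
top cam at [ 217.  -14. 1277.] 533.7243217145024
pot_large [(0.89, [382.0, -359.0, 57.0], [437.0, 247.0]), (0.83, [209.0, -256.0, 60.0], [395.
[... 711 characters left out ...]
2, [542.0, -333.0, 22.0], [419.0, 183.0])]
{'clock': 1.1, 'joints': array([ 1.28339388e+00,  2.99855660e-01,  1.52096756e+00,  1.80908755e-05,
        1.32067715e+00, -6.65926156e-02]), 'qd': array([-0.00084167, -0.00072049,  0.00037129,  0.0022007 ,  0.00145666,
        0.00136964]), 'effort': array([-2.75614057e-04, -5.31678593e+01, -3.52893662e+01,  7.08553498e-02,
        2.16391892e-02,  1.12560372e-05]), 'eef_pos': array([120.45831846, 536.6581006 , 205.48365271]), 'eef_rot': array([ 3.14149940e+00, -1.13483677e-05,  2.92077834e+00]), 'wrist_force': array([-0.05991698, -0.03806207, -0.65851078]), 'moment': array([ 0.04554129,  0.00674444, -0.04102561]), 'finger_gap': 93.97495483785342}
```

View pics/scene0.png

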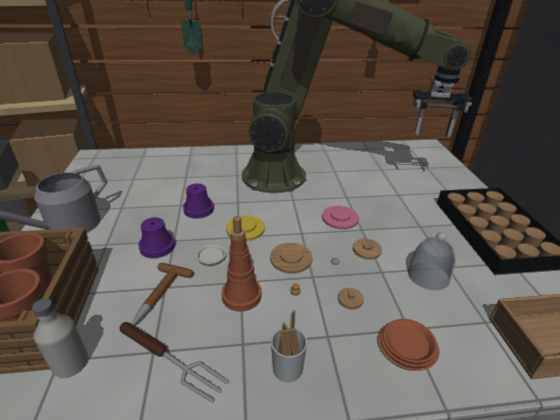

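View pics/top0.png

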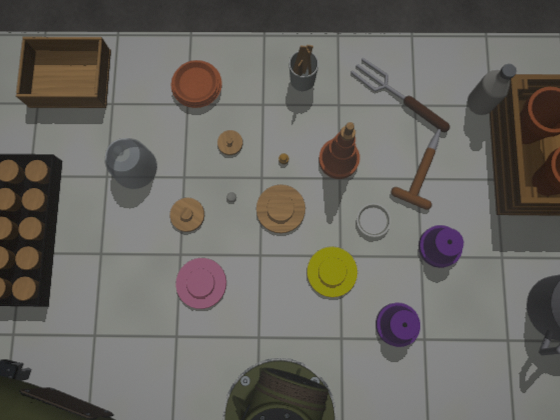

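```bash
cat >> h.py <<'E'
from scipy.optimize import minimize
PROF={'pot_large':[(0,50),(20,47),(59,33),(85,32)],'pot_medium':[(0,31),(15,30),(38,24),(62,23)],'pot_small':[(0,22),(8,21),(22,17.5),(44,17)],
'tamper':[(0,16),(12,16),(12,9),(50,9)],'stand_large':[(0,60),(12,60),(12,33),(22,33)],'stand_medium':[(0,42),(12,42),(12,15),(22,15)],
'stand_small':[(0,32),(12,32),(12,8),(22,8)],'saucer':[(0,33),(16,42)]}
A=np.linspace(0,2*np.pi,48)
def render(p,name,x,y,z0,S=4):
    m=np.zeros((420*S,560*S),np.uint8)
    rs=[proj(p,np.c_[x+r*np.cos(A),y+r*np.sin(A),0*A+z0+z]) for z,r in PROF[name]]
    for a,b in zip(rs,rs[1:]):
        cv2.fillConvexPoly(m,cv2.convexHull(np.round((np.r_[a,b]+.5)*S).astype(np.int32)),1)
    return cv2.resize(m*255,(560,420),interpolation=cv2.INTER_AREA)/255.
def fit(p,name,z0,near):
    ds=manip.masks_of(p,name); g=proj(p,[[near[0],near[1],z0+8]])[0]
    def dist(d):
        v,u=np.nonzero(d['mask']);return np.hypot(u.mean()-g[0],v.mean()-g[1])
    ds=[d for d in ds if d['mask'].any() and dist(d)<25]
    if not ds: return None
    M=min(ds,key=dist)['mask'].astype(float)
    f=lambda q:np.abs(render(p,name,q[0],q[1],z0)-M).sum()/M.sum()
    r=minimize(f,near,method='Nelder-Mead',options=dict(initial_simplex=[near,[near[0]+12,near[1]],[near[0],near[1]+12]],xatol=.2,fatol=1e-4))
    return r.x.round(1).tolist(),round(r.fun,3)
E
python3 - <<'E'
from h import *
L=[('pot_large',0,(600,-137)),('pot_medium',85,(600,-137)),('pot_small',147,(600,-137)),('tamper',191,(600,-137)),('stand_large',0,(478,6)),('stand_medium',0,(466,230)),('stand_small',0,(650,131)),('saucer',0,(452,-222))]
P={}
for n in('top','scene'):
    p=P[n]=shot(n)
    for k,z,c in L: print(n,k,fit(p,k,z,c))
a=cv2.resize(P['top']['pixels'][110:250,150:400],None,fx=3.2,fy=3.2,interpolation=cv2.INTER_CUBIC)
cv2.imwrite('pics/crop1.png',a[...,::-1])
for uv,z in(((303,70),0),((306,47),100),((284,158),8),((231,197),8)):print(uv,back(P['top'],uv,z).round())
E
```

```text
top pot_large ([607.7, -138.8], np.float64(0.715))
top pot_medium None
top pot_small ([605.7, -139.6], np.float64(0.77))
top tamper ([608.2, -140.7], np.float64(0.191))
top stand_large ([480.8, 3.3], np.float64(0.03))
top stand_medium ([464.1, 230.9], np.float64(0.04))
top stand_small ([649.4, 130.8], np.float64(0.104))
top saucer ([452.9, -220.5], np.float64(0.069))
scene pot_large ([606.9, -139.2], np.float64(0.396))
scene pot_medium ([606.9, -138.1], np.float64(0.404))
scene pot_small None
scene tamper ([602.5, -139.4], np.float64(0.136))
scene stand_large ([480.0, 5.1], np.float64(0.038))
scene stand_medium ([463.9, 231.3], np.float64(0.104))
scene stand_small ([647.7, 131.8], np.float64(0.082))
scene saucer ([453.4, -221.2], np.float64(0.095))
(303, 70) [846. -53.   0.]
(306, 47) [856. -57. 100.]
(284, 158) [607.  -6.   8.]
(231, 197) [507. 123.   8.]
```

View pics/crop1.png

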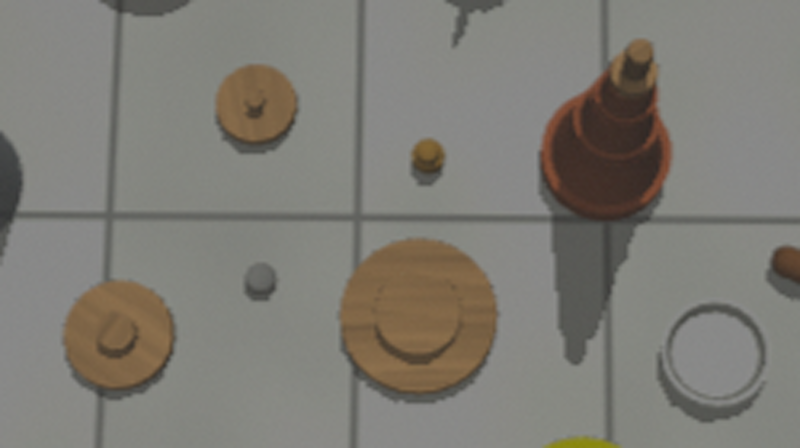

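The crop shows the plain wooden stand_large at crop (418,315), or top image (280,208). The pink one at (200,283) and the yellow one at (332,272) are the look-alikes. The terracotta stack stands at crop (605,150), the two smaller wooden stands at (118,335) and (256,104), and the saucer at (713,350). The stack masks overlap, so I'll fit the stack as one silhouette by colour.

```bash
cat >> h.py <<'E'
def fitcolor(p,parts,near,sat=95,pad=12):
    """parts: [(name,z0)], silhouette of union against saturated red/brown pixels"""
    def R(x,y): return np.max([render(p,n,x,y,z,2) for n,z in parts],0)
    hsv=cv2.cvtColor(p['pixels'],cv2.COLOR_RGB2HSV)
    M=((hsv[...,1]>sat)&((hsv[...,0]<22)|(hsv[...,0]>170))&(hsv[...,2]>35)).astype(float)
    roi=cv2.dilate((R(*near)>.3).astype(np.uint8),np.ones((2*pad+1,)*2))
    f=lambda q:(np.abs(R(*q)-M)*roi).sum()/(M*roi).sum()
    r=minimize(f,near,method='Nelder-Mead',options=dict(initial_simplex=[near,[near[0]+8,near[1]],[near[0],near[1]+8]],xatol=.2,fatol=1e-4))
    return r.x.round(1).tolist(),round(r.fun,3)
STACK=[('pot_large',0),('pot_medium',85),('pot_small',147),('tamper',191)]
E
python3 - <<'E'
from h import *
for n in('top','scene'):
    p=shot(n)
    for k in(1,2,3,4): print(n,k,fitcolor(p,STACK[:k],(607,-139)) if k==4 else '')
    print([(k,fitcolor(p,[(k,0)],c)) for k,c in(('stand_large',(480,4)),('stand_medium',(464,231)),('stand_small',(649,131)))])
    for s in STACK: print(s[0],fitcolor(p,[s],(606,-139),pad=0))
E
```

```text
top 1 
top 2 
top 3 
top 4 ([610.0, -140.4], np.float64(1.175))
[('stand_large', ([482.1, 3.4], np.float64(0.108))), ('stand_medium', ([464.2, 231.2], np.float64(0.177))), ('stand_small', ([649.0, 131.0], np.float64(0.263)))]
pot_large ([613.3, -141.2], np.float64(1.109))
pot_medium ([612.0, -140.1], np.float64(1.478))
pot_small ([609.8, -142.6], np.float64(1.355))
tamper ([627.6, -156.0], np.float64(0.822))
scene 1 
scene 2 
scene 3 
scene 4 ([603.4, -139.7], np.float64(0.077))
[('stand_large', ([472.1, 3.7], np.float64(0.19))), ('stand_medium', ([456.9, 230.3], np.float64(0.28))), ('stand_small', ([645.6, 131.8], np.float64(0.314)))]
pot_large ([602.0, -141.5], np.float64(0.034))
pot_medium ([606.1, -137.9], np.float64(0.059))
pot_small ([607.6, -140.5], np.float64(0.051))
tamper ([608.7, -140.6], np.float64(0.072))
```

```bash
python3 -m crank '[{"offset":[0.015,0,0.035],"spin":2},{"offset":[0.03,-0.01,0.07],"spin":4},{"offset":[0.05,-0.03,0.095],"spin":6},{"offset":[0.07,-0.06,0.105],"spin":8},{"offset":[0.09,-0.09,0.105],"spin":10},{"offset":[0.11,-0.12,0.105],"spin":12},{"offset":[0.13,-0.15,0.105],"spin":12.65},{"offset":[0.15,-0.18,0.105],"spin":12.65}]' 1 15
python3 -m crank '[{"offset":[0.02,-0.03,0],"spin":0},{"offset":[0.04,-0.06,0],"spin":0},{"offset":[0.06,-0.09,0],"spin":0},{"offset":[0.08,-0.12,0],"spin":0},{"offset":[0.10,-0.15,0],"spin":0},{"offset":[0.12,-0.18,0],"spin":0},{"offset":[0.14,-0.21,0],"spin":0},{"offset":[0.16,-0.24,0],"spin":0}]'
python3 - <<'E'
from h import *
for n in('top','scene'):
    p=shot(n,n+'1.png'); hsv=cv2.cvtColor(p['pixels'],cv2.COLOR_RGB2HSV)
    for s in (95,120):
        M=((hsv[...,1]>s)&((hsv[...,0]<22)|(hsv[...,0]>170))).astype(float)
        def R(x,y): return np.max([render(p,k,x,y,z,2) for k,z in STACK],0)
        roi=cv2.dilate((R(606,-139)>.3).astype(np.uint8),np.ones((17,17)))
        f=lambda q:(np.abs(R(*q)-M)*roi).sum()/(M*roi).sum()
        r=minimize(f,(606,-139),method='Nelder-Mead',options=dict(initial_simplex=[[606,-139],[614,-139],[606,-131]]));print(n,s,r.x,r.fun)
E
```

```text
clock: 2.77
eef_pos: [271.0, 355.1, 310.6]
eef_rot: [3.141, 0.0, -3.14]
wrist_force: [0.4, 0.4, 0.2]
finger_gap: 94.0
clock: 3.43
eef_pos: [431.6, 113.3, 310.8]
eef_rot: [3.141, 0.001, -3.141]
wrist_force: [0.5, 1.0, 0.6]
finger_gap: 94.0
top 95 [ 610.70974541 -140.46511577] 1.3027138593702061
top 120 [ 610.73327637 -140.6027832 ] 5.929462257005806
scene 95 [ 603.25887164 -139.66093439] 0.07766750302016541
scene 120 [ 601.92579651 -139.7237854 ] 0.23439702678457006
```

```bash
python3 - <<'E'
from h import *
p=shot('top')
x,y=607,-140
print(p['pixels'][160,325:360:4].tolist())
o=cv2.resize(p['pixels'][105:185,300:400],None,fx=7,fy=7,interpolation=cv2.INTER_CUBIC)[...,::-1].copy()
for n,z0 in STACK:
  for z,r in PROF[n]:
    q=proj(p,np.c_[x+r*np.cos(A),y+r*np.sin(A),0*A+z0+z]); cv2.polylines(o,[((q-[300,105]+.5)*7).astype(np.int32)],True,(0,255,0) if z==0 else (255,255,0),1)
cv2.imwrite('pics/ov1.png',o)
E
```

```text
[[77, 57, 49], [77, 56, 48], [76, 56, 48], [77, 57, 49], [75, 57, 50], [71, 53, 50], [72, 56, 49], [66, 53, 47], [135, 83, 61]]
```

View pics/ov1.png

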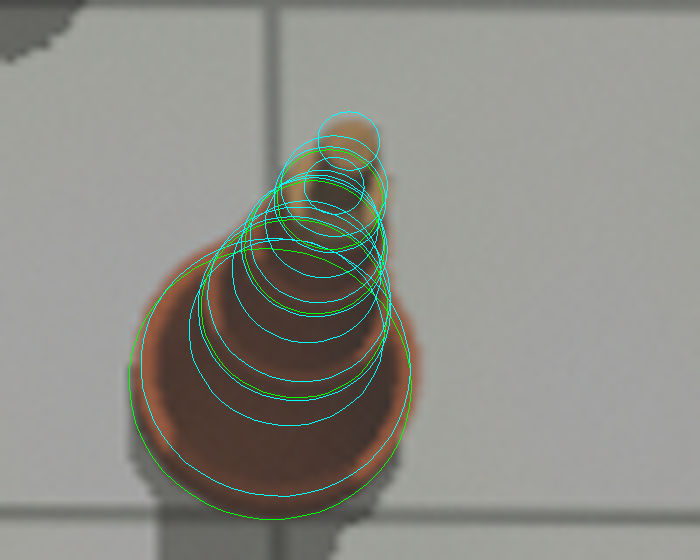

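The overlay fits to within about 1 px: the handle top is at about (352,145) in the crop against the model's (348,141). That puts the stack axis at about (606,-140.5). Next I go for the tamper.

```bash
python3 -m crank '[{"offset":[0.025,-0.036,0],"spin":0},{"offset":[0.05,-0.072,0],"spin":0},{"offset":[0.075,-0.108,0],"spin":0},{"offset":[0.1,-0.144,0],"spin":0},{"offset":[0.125,-0.18,0],"spin":0},{"offset":[0.15,-0.216,0],"spin":0},{"offset":[0.168,-0.245,0],"spin":0},{"offset":[0.1744,-0.2538,0],"spin":0}]'
python3 -m crank '[{"offset":[0,0,-0.02],"spin":0},{"offset":[0,0,-0.04],"spin":0},{"offset":[0,0,-0.06],"spin":0},{"offset":[0,0,-0.08],"spin":0},{"offset":[0,0,-0.09],"spin":0},{"offset":[0,0,-0.097],"spin":0},{"offset":[0,0,-0.102],"spin":0},{"offset":[0,0,-0.102],"spin":0}]'
python3 - <<'E'
from h import *
p=shot('scene');q=shot('top')
a=cv2.resize(p['pixels'][190:310,180:300],(480,480),interpolation=cv2.INTER_CUBIC)
b=cv2.resize(q['pixels'][80:200,280:400],(480,480),interpolation=cv2.INTER_CUBIC)[:,:320]
cv2.imwrite('pics/g1.png',np.hstack([a,b])[...,::-1])
E
```

```text
clock: 4.25
eef_pos: [607.4, -142.6, 309.3]
eef_rot: [3.141, -0.001, 3.138]
wrist_force: [-0.2, 0.7, -0.1]
finger_gap: 94.2
clock: 4.92
eef_pos: [607.4, -142.1, 207.1]
eef_rot: [3.141, -0.002, 3.139]
wrist_force: [-0.9, -0.5, -0.7]
finger_gap: 93.9
```

View pics/g1.png

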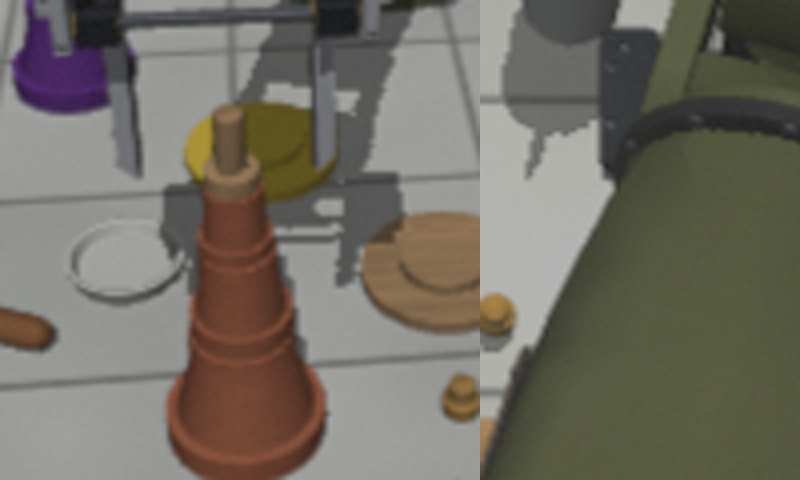

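The fingertips straddle the handle. In the left crop they are at about (130,170) and (322,165), with the handle at 230, so I can close.

```bash
for i in 1 2; do python3 -m crank '[{"offset":[0,0,0],"spin":0},{"offset":[0,0,0],"spin":0},{"offset":[0,0,0],"spin":0},{"offset":[0,0,0],"spin":0},{"offset":[0,0,0],"spin":0},{"offset":[0,0,0],"spin":0},{"offset":[0,0,0],"spin":0},{"offset":[0,0,0],"spin":0}]' 0 10; done
```

```text
clock: 5.68
eef_pos: [607.7, -142.4, 208.2]
eef_rot: [-3.142, -0.0, 3.138]
wrist_force: [-0.3, 1.2, -0.5]
finger_gap: 43.9
clock: 6.35
eef_pos: [607.7, -142.5, 208.2]
eef_rot: [-3.142, -0.0, 3.138]
wrist_force: [0.4, 0.3, -1.3]
finger_gap: 17.9
```

```bash
python3 -m crank '[{"offset":[0,0,0.005],"spin":0},{"offset":[0,0,0.015],"spin":0},{"offset":[0,0,0.03],"spin":0},{"offset":[0,0,0.045],"spin":0},{"offset":[-0.01,-0.005,0.05],"spin":0},{"offset":[-0.03,-0.015,0.05],"spin":0},{"offset":[-0.055,-0.028,0.05],"spin":0},{"offset":[-0.08,-0.041,0.05],"spin":0}]'
python3 -m crank '[{"offset":[-0.02,-0.01,0],"spin":0},{"offset":[-0.04,-0.02,0],"spin":0},{"offset":[-0.06,-0.03,-0.01],"spin":0},{"offset":[-0.07,-0.036,-0.03],"spin":0},{"offset":[-0.0735,-0.038,-0.05],"spin":0},{"offset":[-0.0735,-0.038,-0.075],"spin":0},{"offset":[-0.0735,-0.038,-0.1],"spin":0},{"offset":[-0.0735,-0.038,-0.12],"spin":0}]'
```

```text
clock: 7.02
eef_pos: [526.1, -183.9, 258.2]
eef_rot: [-3.141, -0.0, 3.139]
wrist_force: [1.4, -0.6, -0.4]
finger_gap: 18.1
clock: 7.68
eef_pos: [451.4, -221.9, 136.9]
eef_rot: [-3.142, -0.001, 3.138]
wrist_force: [0.4, -0.3, -0.8]
finger_gap: 17.8
```

Down to a TCP height of about 31 mm, then ease down to contact.

```bash
python3 -m crank '[{"offset":[0.001,0,-0.02],"spin":0},{"offset":[0.001,0,-0.04],"spin":0},{"offset":[0.001,0,-0.06],"spin":0},{"offset":[0.001,0,-0.08],"spin":0},{"offset":[0.001,0,-0.092],"spin":0},{"offset":[0.001,0,-0.1],"spin":0},{"offset":[0.001,0,-0.105],"spin":0},{"offset":[0.001,0,-0.105],"spin":0}]'
python3 -m crank '[{"offset":[0,0,-0.001],"spin":0},{"offset":[0,0,-0.002],"spin":0},{"offset":[0,0,-0.003],"spin":0},{"offset":[0,0,-0.004],"spin":0},{"offset":[0,0,-0.005],"spin":0},{"offset":[0,0,-0.006],"spin":0},{"offset":[0,0,-0.007],"spin":0},{"offset":[0,0,-0.007],"spin":0}]'
python3 - <<'E'
from h import *
p=shot('scene')
a=cv2.resize(p['pixels'][210:290,165:265],(800,640),interpolation=cv2.INTER_CUBIC)[:600]
cv2.imwrite('pics/g2.png',a[...,::-1])
E
```

```text
clock: 8.35
eef_pos: [452.0, -221.9, 31.5]
eef_rot: [3.141, -0.001, 3.138]
wrist_force: [-0.2, 0.4, -0.4]
finger_gap: 17.5
clock: 9.02
eef_pos: [451.9, -221.8, 24.4]
eef_rot: [3.141, -0.001, 3.138]
wrist_force: [1.1, -0.5, -0.3]
finger_gap: 17.6
```

View pics/g2.png

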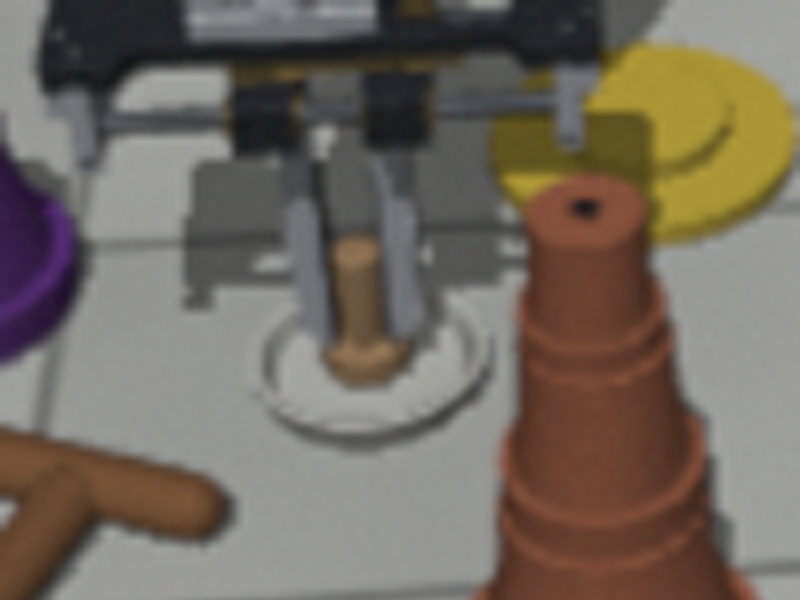

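The tamper is over the saucer's middle at about (370,360), and the stack is intact. I lower it to contact and release.

```bash
python3 -m crank '[{"offset":[0,0,-0.0005],"spin":0},{"offset":[0,0,-0.001],"spin":0},{"offset":[0,0,-0.0015],"spin":0},{"offset":[0,0,-0.0015],"spin":0},{"offset":[0,0,-0.002],"spin":0},{"offset":[0,0,-0.002],"spin":0},{"offset":[0,0,-0.002],"spin":0},{"offset":[0,0,-0.002],"spin":0}]'
```

```text
clock: 9.73
eef_pos: [452.0, -221.9, 22.5]
eef_rot: [3.141, -0.001, 3.138]
wrist_force: [-0.1, 0.7, -0.9]
finger_gap: 17.7
```

```bash
python3 -m crank '[{"offset":[0,0,-0.0005],"spin":0},{"offset":[0,0,-0.001],"spin":0},{"offset":[0,0,-0.001],"spin":0},{"offset":[0,0,-0.0015],"spin":0},{"offset":[0,0,-0.0015],"spin":0},{"offset":[0,0,-0.002],"spin":0},{"offset":[0,0,-0.002],"spin":0},{"offset":[0,0,-0.002],"spin":0}]'
```

```text
clock: 10.4
eef_pos: [452.4, -221.9, 21.4]
eef_rot: [-3.142, -0.0, 3.138]
wrist_force: [-3.2, 3.8, 12.4]
finger_gap: 17.6
```

```bash
python3 -m crank '[{"offset":[0,0,0.0005],"spin":0},{"offset":[0,0,0.0005],"spin":0},{"offset":[0,0,0.0005],"spin":0},{"offset":[0,0,0.0005],"spin":0},{"offset":[0,0,0.0005],"spin":0},{"offset":[0,0,0.0005],"spin":0},{"offset":[0,0,0.0005],"spin":0},{"offset":[0,0,0.0005],"spin":0}]' 0.6 10
python3 -m crank '[{"offset":[0,0,0.01],"spin":0},{"offset":[0,0,0.03],"spin":0},{"offset":[0,0,0.06],"spin":0},{"offset":[0,0,0.1],"spin":0},{"offset":[0,0,0.14],"spin":0},{"offset":[0,0,0.18],"spin":0},{"offset":[-0.03,0.01,0.215],"spin":0},{"offset":[-0.06,0.02,0.23],"spin":0}]' 1
python3 - <<'E'
from h import *
for n in('top','scene'):
    p=shot(n)
    print(n,fit(p,'tamper',6,(452,-222)),fit(p,'saucer',0,(453,-221)))
    ST=STACK[:3]
    for s in ST:
        d=manip.masks_of(p,s[0]); 
    if n=='scene': print(fitcolor(p,ST,(606,-140)))
E
```

```text
clock: 11.07
eef_pos: [452.4, -221.9, 21.9]
eef_rot: [-3.142, -0.0, 3.138]
wrist_force: [0.1, 0.7, -0.4]
finger_gap: 56.2
clock: 11.73
eef_pos: [392.7, -202.1, 255.5]
eef_rot: [-3.14, 0.003, 3.139]
wrist_force: [-0.5, -0.1, 0.7]
finger_gap: 94.1
top None ([487.4, -234.9], np.float64(13.092))
scene ([449.1, -220.4], np.float64(0.123)) ([454.4, -218.5], np.float64(0.426))
([602.9, -139.6], np.float64(0.071))
```

```bash
python3 -m crank '[{"offset":[0.03,0.009,0],"spin":0},{"offset":[0.065,0.018,0],"spin":0},{"offset":[0.1,0.028,0],"spin":0},{"offset":[0.135,0.038,0],"spin":0},{"offset":[0.17,0.048,0],"spin":0},{"offset":[0.2,0.057,0],"spin":0},{"offset":[0.2138,0.061,0],"spin":0},{"offset":[0.2138,0.061,0],"spin":0}]'
python3 -m crank '[{"offset":[0,0,-0.015],"spin":0},{"offset":[0,0,-0.03],"spin":0},{"offset":[0,0,-0.045],"spin":0},{"offset":[0,0,-0.06],"spin":0},{"offset":[0,0,-0.07],"spin":0},{"offset":[0,0,-0.08],"spin":0},{"offset":[0,0,-0.0855],"spin":0},{"offset":[0,0,-0.0855],"spin":0}]'
for i in 1 2; do python3 -m crank '[{"offset":[0,0,0],"spin":0},{"offset":[0,0,0],"spin":0},{"offset":[0,0,0],"spin":0},{"offset":[0,0,0],"spin":0},{"offset":[0,0,0],"spin":0},{"offset":[0,0,0],"spin":0},{"offset":[0,0,0],"spin":0},{"offset":[0,0,0],"spin":0}]' 0.2 12; done
```

```text
clock: 13.0
eef_pos: [608.3, -139.7, 249.4]
eef_rot: [3.14, -0.003, 3.14]
wrist_force: [-0.0, -0.7, -0.3]
finger_gap: 94.0
clock: 13.67
eef_pos: [607.8, -139.7, 162.8]
eef_rot: [3.14, -0.005, 3.14]
wrist_force: [-0.7, -0.6, -1.4]
finger_gap: 94.1
clock: 14.33
eef_pos: [607.8, -139.7, 162.9]
eef_rot: [3.14, -0.005, 3.14]
wrist_force: [0.1, 0.2, 0.1]
finger_gap: 44.0
clock: 15.0
eef_pos: [607.8, -139.7, 162.9]
eef_rot: [3.14, -0.005, 3.14]
wrist_force: [-0.2, -0.8, 0.2]
finger_gap: 37.3
```

The gap reads 37.3 mm because the fingers are 7 mm low and biting on the flare. I reopen, raise, and regrip.

```bash
python3 -m crank '[{"offset":[0,0,0],"spin":0},{"offset":[0,0,0],"spin":0},{"offset":[0,0,0],"spin":0},{"offset":[0,0,0.002],"spin":0},{"offset":[0,0,0.004],"spin":0},{"offset":[0,0,0.006],"spin":0},{"offset":[0,0,0.008],"spin":0},{"offset":[0,0,0.008],"spin":0}]' 0.5
for i in 1; do python3 -m crank '[{"offset":[-0.001,-0.0005,0],"spin":0},{"offset":[-0.001,-0.0005,0],"spin":0},{"offset":[-0.001,-0.0005,0],"spin":0},{"offset":[-0.001,-0.0005,0],"spin":0},{"offset":[-0.001,-0.0005,0],"spin":0},{"offset":[-0.001,-0.0005,0],"spin":0},{"offset":[-0.001,-0.0005,0],"spin":0},{"offset":[-0.001,-0.0005,0],"spin":0}]' 0.2 12; done
python3 -c "
from cell import manip
print(manip.read_state())"
```

```text
clock: 15.67
eef_pos: [608.0, -139.7, 171.5]
eef_rot: [3.14, -0.004, 3.14]
wrist_force: [0.2, 0.8, -0.9]
finger_gap: 46.9
clock: 16.33
eef_pos: [607.0, -140.2, 171.5]
eef_rot: [3.14, -0.004, 3.14]
wrist_force: [-0.8, 0.4, 1.5]
finger_gap: 36.1
{'clock': 16.3333, 'joints': array([-2.85986158e-01,  4.92403805e-01,  1.33426080e+00,  4.97233149e-04,
        1.31927197e+00, -1.85550531e+00]), 'qd': array([ 6.15830198e-04,  6.49167310e-04, -6.19672576e-05, -1.92610195e-03,
        7.16676711e-04,  2.79853267e-04]), 'effort': array([-3.02851461e-01, -6.29216266e+01, -3.47754085e+01, -1.56905944e-01,
       -5.07537019e-02,  1.20081581e-04]), 'eef_pos': array([ 607.04385984, -140.21391937,  171.54798605]), 'eef_rot': array([ 3.13991084, -0.00403396,  3.14019408]), 'wrist_force': array([-0.80013959,  0.42881162,  1.50259488]), 'moment': array([ 0.08829257,  0.11620409, -0.00748014]), 'finger_gap': 36.139743827866354}
```

```bash
python3 -m crank '[{"offset":[0,0,0.003],"spin":0},{"offset":[0,0,0.01],"spin":0},{"offset":[0,0,0.02],"spin":0},{"offset":[0,0,0.03],"spin":0},{"offset":[0,0.008,0.035],"spin":0},{"offset":[0.003,0.025,0.035],"spin":0},{"offset":[0.006,0.045,0.035],"spin":0},{"offset":[0.01,0.065,0.035],"spin":0}]' 0.2 18
python3 -m crank '[{"offset":[0.003,0.022,0],"spin":0},{"offset":[0.007,0.047,0],"spin":0},{"offset":[0.011,0.072,-0.01],"spin":0},{"offset":[0.015,0.097,-0.02],"spin":0},{"offset":[0.019,0.122,-0.03],"spin":0},{"offset":[0.023,0.147,-0.04],"spin":0},{"offset":[0.027,0.172,-0.05],"spin":0},{"offset":[0.03,0.19,-0.06],"spin":0}]'
```

```text
clock: 17.0
eef_pos: [617.1, -74.1, 207.4]
eef_rot: [3.14, -0.003, 3.14]
wrist_force: [0.6, -0.1, 0.0]
finger_gap: 36.2
clock: 17.67
eef_pos: [647.0, 118.5, 147.5]
eef_rot: [3.14, -0.003, 3.141]
wrist_force: [-0.4, -0.7, -0.7]
finger_gap: 36.0
```

Target (650,130.7), TCP z about 36.5. I stop at 55 (rim about 8 mm above the plug) and look.

```bash
python3 -m crank '[{"offset":[0.001,0.005,-0.01],"spin":0},{"offset":[0.002,0.01,-0.025],"spin":0},{"offset":[0.003,0.0122,-0.045],"spin":0},{"offset":[0.003,0.0122,-0.065],"spin":0},{"offset":[0.003,0.0122,-0.08],"spin":0},{"offset":[0.003,0.0122,-0.09],"spin":0},{"offset":[0.003,0.0122,-0.0925],"spin":0},{"offset":[0.003,0.0122,-0.0925],"spin":0}]'
python3 - <<'E'
from h import *
p=shot('scene');q=shot('top')
s=manip.read_state()['eef_pos'];print(s)
print(fitcolor(p,[('pot_small',s[2]-24.5)],(s[0],s[1]),pad=0), [fit(i,'pot_small',s[2]-24.5,(s[0],s[1])) for i in(p,q)])
a=cv2.resize(p['pixels'][240:330,300:400],(660,594),interpolation=cv2.INTER_CUBIC)
cv2.imwrite('pics/g3.png',a[...,::-1])
E
```

```text
clock: 18.33
eef_pos: [650.0, 130.5, 55.0]
eef_rot: [3.14, -0.003, 3.14]
wrist_force: [-0.5, -0.4, -1.5]
finger_gap: 36.1
[650.5811112  130.67764619  56.22007616]
([653.4, 132.8], np.float64(0.12)) [([648.5, 132.6], np.float64(0.229)), None]
```

View pics/g3.png

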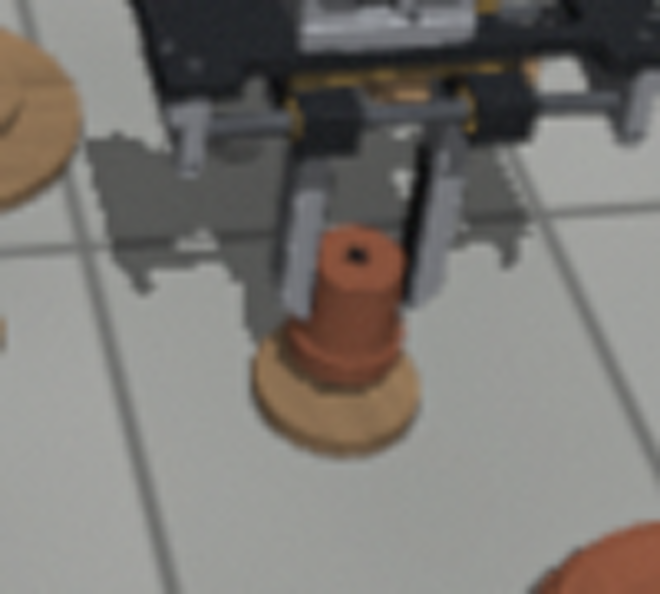

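The pot (rim at about (345,350)) hovers over the disc (335,390) and looks centred. The fits agree with the TCP to about 3 mm, so I lower it.

```bash
python3 -m crank '[{"offset":[0,0,-0.004],"spin":0},{"offset":[0,0,-0.008],"spin":0},{"offset":[0,0,-0.011],"spin":0},{"offset":[0,0,-0.013],"spin":0},{"offset":[0,0,-0.015],"spin":0},{"offset":[0,0,-0.016],"spin":0},{"offset":[0,0,-0.017],"spin":0},{"offset":[0,0,-0.017],"spin":0}]'
python3 -m crank '[{"offset":[0,0,-0.0005],"spin":0},{"offset":[0,0,-0.001],"spin":0},{"offset":[0,0,-0.0015],"spin":0},{"offset":[0,0,-0.002],"spin":0},{"offset":[0,0,-0.0025],"spin":0},{"offset":[0,0,-0.003],"spin":0},{"offset":[0,0,-0.003],"spin":0},{"offset":[0,0,-0.003],"spin":0}]'
```

```text
clock: 19.2
eef_pos: [650.6, 130.8, 39.1]
eef_rot: [3.139, -0.001, 3.141]
wrist_force: [-0.4, -0.5, -1.0]
finger_gap: 35.9
clock: 19.87
eef_pos: [650.5, 130.7, 36.1]
eef_rot: [3.139, -0.001, 3.141]
wrist_force: [0.1, 0.2, -1.0]
finger_gap: 35.7
```

```bash
python3 -m crank '[{"offset":[0,0,-0.0005],"spin":0},{"offset":[0,0,-0.0005],"spin":0},{"offset":[0,0,-0.001],"spin":0},{"offset":[0,0,-0.001],"spin":0},{"offset":[0,0,-0.0015],"spin":0},{"offset":[0,0,-0.0015],"spin":0},{"offset":[0,0,-0.0015],"spin":0},{"offset":[0,0,-0.0015],"spin":0}]'
```

```text
clock: 20.53
eef_pos: [650.9, 130.8, 35.8]
eef_rot: [3.139, -0.0, 3.141]
wrist_force: [-4.0, -1.6, 11.2]
finger_gap: 36.1
```

```bash
python3 -m crank '[{"offset":[-0.0003,0,0.0005],"spin":0},{"offset":[-0.0003,0,0.0005],"spin":0},{"offset":[-0.0003,0,0.0005],"spin":0},{"offset":[-0.0003,0,0.0005],"spin":0},{"offset":[-0.0003,0,0.0005],"spin":0},{"offset":[-0.0003,0,0.0005],"spin":0},{"offset":[-0.0003,0,0.0005],"spin":0},{"offset":[-0.0003,0,0.0005],"spin":0}]' 0.8
python3 -m crank '[{"offset":[0,0,0.01],"spin":0},{"offset":[0,0,0.03],"spin":0},{"offset":[0,0,0.06],"spin":0},{"offset":[0,0,0.1],"spin":0},{"offset":[-0.003,-0.02,0.14],"spin":0},{"offset":[-0.008,-0.05,0.16],"spin":0},{"offset":[-0.014,-0.085,0.165],"spin":0},{"offset":[-0.02,-0.12,0.165],"spin":0}]' 1
python3 -m crank '[{"offset":[-0.005,-0.03,0],"spin":0},{"offset":[-0.01,-0.06,0],"spin":0},{"offset":[-0.015,-0.09,0],"spin":0},{"offset":[-0.019,-0.115,0],"spin":0},{"offset":[-0.022,-0.135,0],"spin":0},{"offset":[-0.024,-0.148,0],"spin":0},{"offset":[-0.0245,-0.151,0],"spin":0},{"offset":[-0.0245,-0.151,0],"spin":0}]'
python3 - <<'E'
from h import *
p=shot('scene')
print(fitcolor(p,STACK[:2],(604,-139)),fitcolor(p,[('pot_small',12)],(649,131),pad=0),fit(p,'pot_small',12,(650,131)))
q=shot('top')
a=cv2.resize(p['pixels'][190:330,190:400],(630,420),interpolation=cv2.INTER_CUBIC)
cv2.imwrite('pics/g4.png',a[...,::-1])
E
```

```text
clock: 21.2
eef_pos: [650.5, 130.8, 36.2]
eef_rot: [3.139, -0.0, 3.141]
wrist_force: [0.1, -0.6, -0.6]
finger_gap: 75.4
clock: 21.87
eef_pos: [630.8, 9.8, 204.8]
eef_rot: [3.14, 0.005, -3.141]
wrist_force: [-0.2, -0.6, -0.8]
finger_gap: 94.0
clock: 22.53
eef_pos: [606.3, -141.4, 205.2]
eef_rot: [3.14, 0.005, 3.141]
wrist_force: [0.6, 0.5, -0.4]
finger_gap: 94.4
([603.4, -140.0], np.float64(0.076)) ([652.4, 128.9], np.float64(0.072)) ([649.8, 131.6], np.float64(0.092))
```

View pics/g4.png

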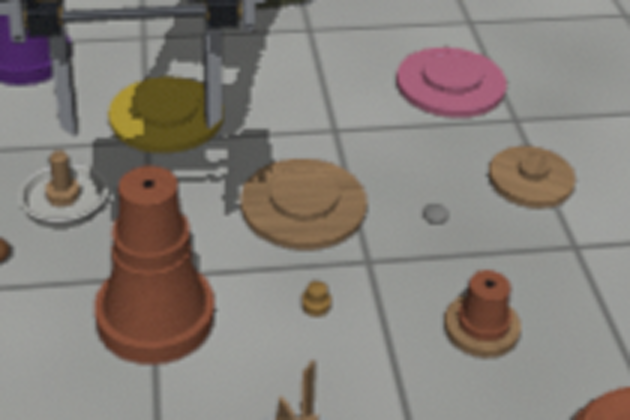

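The small pot sits centred on its stand at (485,310), the tamper stands in the saucer at (62,180), and the stack is undisturbed. Next is the medium pot.

```bash
python3 -m crank '[{"offset":[0,0.0005,-0.02],"spin":0},{"offset":[0,0.0005,-0.04],"spin":0},{"offset":[0,0.0005,-0.055],"spin":0},{"offset":[0,0.0005,-0.065],"spin":0},{"offset":[0,0.0005,-0.073],"spin":0},{"offset":[0,0.0005,-0.077],"spin":0},{"offset":[0,0.0005,-0.079],"spin":0},{"offset":[0,0.0005,-0.079],"spin":0}]'
for i in 1 2; do python3 -m crank '[{"offset":[0,0,0],"spin":0},{"offset":[0,0,0],"spin":0},{"offset":[0,0,0],"spin":0},{"offset":[0,0,0],"spin":0},{"offset":[0,0,0],"spin":0},{"offset":[0,0,0],"spin":0},{"offset":[0,0,0],"spin":0},{"offset":[0,0,0],"spin":0}]' 0.3 22; done
```

```text
clock: 23.35
eef_pos: [606.7, -139.4, 126.2]
eef_rot: [3.139, 0.005, -3.14]
wrist_force: [-0.5, 0.2, -0.0]
finger_gap: 94.1
clock: 24.02
eef_pos: [606.8, -139.4, 126.2]
eef_rot: [3.14, 0.005, -3.14]
wrist_force: [0.0, 0.1, 0.0]
finger_gap: 46.7
clock: 24.68
eef_pos: [606.7, -139.5, 126.2]
eef_rot: [3.14, 0.005, -3.14]
wrist_force: [-0.7, 0.8, -0.5]
finger_gap: 46.4
```

```bash
python3 -m crank '[{"offset":[0,0,0.003],"spin":0},{"offset":[0,0,0.01],"spin":0},{"offset":[0,0,0.02],"spin":0},{"offset":[0,0,0.03],"spin":0},{"offset":[-0.003,0.008,0.035],"spin":0},{"offset":[-0.01,0.026,0.035],"spin":0},{"offset":[-0.019,0.049,0.035],"spin":0},{"offset":[-0.029,0.076,0.035],"spin":0}]'
python3 -m crank '[{"offset":[-0.01,0.026,0],"spin":0},{"offset":[-0.02,0.053,0],"spin":0},{"offset":[-0.03,0.08,0],"spin":0},{"offset":[-0.04,0.107,0],"spin":0},{"offset":[-0.05,0.134,0],"spin":0},{"offset":[-0.06,0.16,0],"spin":0},{"offset":[-0.07,0.185,-0.01],"spin":0},{"offset":[-0.08,0.21,-0.02],"spin":0}]'
```

```text
clock: 25.35
eef_pos: [577.2, -62.8, 161.7]
eef_rot: [3.14, 0.006, -3.141]
wrist_force: [0.9, -0.0, -1.8]
finger_gap: 46.5
clock: 26.02
eef_pos: [496.6, 148.9, 142.6]
eef_rot: [3.139, 0.008, -3.141]
wrist_force: [0.2, -0.0, -1.8]
finger_gap: 46.7
```

```bash
python3 -m crank '[{"offset":[-0.008,0.02,-0.01],"spin":0},{"offset":[-0.016,0.042,-0.02],"spin":0},{"offset":[-0.023,0.06,-0.03],"spin":0},{"offset":[-0.028,0.073,-0.04],"spin":0},{"offset":[-0.031,0.0805,-0.05],"spin":0},{"offset":[-0.031,0.0814,-0.06],"spin":0},{"offset":[-0.031,0.0814,-0.068],"spin":0},{"offset":[-0.031,0.0814,-0.07],"spin":0}]'
python3 - <<'E'
from h import *
q=shot('top');p=shot('scene')
s=manip.read_state()['eef_pos'];print(s)
print(fitcolor(p,[('pot_medium',s[2]-41.2)],(s[0],s[1]),pad=0), [fit(i,'pot_medium',s[2]-41.2,(s[0],s[1])) for i in(p,q)])
a=cv2.resize(p['pixels'][195:285,315:415],(660,594),interpolation=cv2.INTER_CUBIC)
cv2.imwrite('pics/g5.png',a[...,::-1])
E
```

```text
clock: 26.68
eef_pos: [465.3, 229.5, 71.3]
eef_rot: [3.14, 0.006, -3.141]
wrist_force: [0.9, 0.3, -2.4]
finger_gap: 46.6
[465.72639593 229.53862178  72.33827457]
([468.7, 231.1], np.float64(0.113)) [([466.4, 230.8], np.float64(0.104)), None]
```

View pics/g5.png

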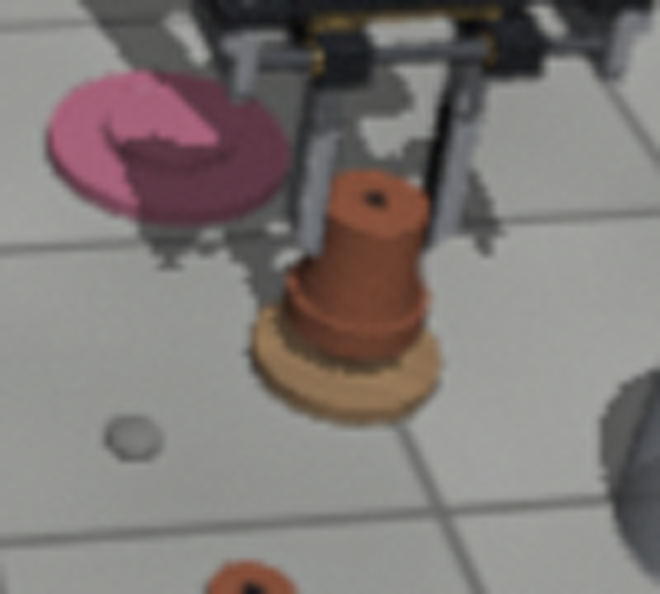

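The pot hovers over the medium wooden stand (rim at (355,320), disc at (345,360)), so I lower it.

```bash
python3 -m crank '[{"offset":[0,0.0005,-0.004],"spin":0},{"offset":[0,0.0005,-0.008],"spin":0},{"offset":[0,0.0005,-0.011],"spin":0},{"offset":[0,0.0005,-0.013],"spin":0},{"offset":[0,0.0005,-0.015],"spin":0},{"offset":[0,0.0005,-0.016],"spin":0},{"offset":[0,0.0005,-0.017],"spin":0},{"offset":[0,0.0005,-0.017],"spin":0}]'
python3 -m crank '[{"offset":[0,0,-0.0005],"spin":0},{"offset":[0,0,-0.001],"spin":0},{"offset":[0,0,-0.0015],"spin":0},{"offset":[0,0,-0.002],"spin":0},{"offset":[0,0,-0.002],"spin":0},{"offset":[0,0,-0.0025],"spin":0},{"offset":[0,0,-0.0025],"spin":0},{"offset":[0,0,-0.0025],"spin":0}]'
```

```text
clock: 27.55
eef_pos: [466.0, 230.3, 55.9]
eef_rot: [3.139, 0.008, 3.141]
wrist_force: [1.1, -0.5, -1.2]
finger_gap: 46.3
clock: 28.22
eef_pos: [466.0, 230.3, 53.4]
eef_rot: [3.139, 0.008, 3.141]
wrist_force: [0.7, 1.1, -1.5]
finger_gap: 46.5
```

```bash
python3 -m crank '[{"offset":[0,0,-0.0005],"spin":0},{"offset":[0,0,-0.0005],"spin":0},{"offset":[0,0,-0.001],"spin":0},{"offset":[0,0,-0.001],"spin":0},{"offset":[0,0,-0.0015],"spin":0},{"offset":[0,0,-0.0015],"spin":0},{"offset":[0,0,-0.0015],"spin":0},{"offset":[0,0,-0.0015],"spin":0}]'
```

```text
clock: 28.88
eef_pos: [466.4, 230.4, 53.0]
eef_rot: [3.139, 0.009, 3.141]
wrist_force: [-3.7, -1.1, 12.6]
finger_gap: 46.2
```

```bash
python3 -m crank '[{"offset":[-0.0003,0,0.0005],"spin":0},{"offset":[-0.0003,0,0.0005],"spin":0},{"offset":[-0.0003,0,0.0005],"spin":0},{"offset":[-0.0003,0,0.0005],"spin":0},{"offset":[-0.0003,0,0.0005],"spin":0},{"offset":[-0.0003,0,0.0005],"spin":0},{"offset":[-0.0003,0,0.0005],"spin":0},{"offset":[-0.0003,0,0.0005],"spin":0}]' 0.85
python3 -m crank '[{"offset":[0,0,0.01],"spin":0},{"offset":[0,0,0.03],"spin":0},{"offset":[0,0,0.06],"spin":0},{"offset":[0,0,0.09],"spin":0},{"offset":[0.01,-0.025,0.1],"spin":0},{"offset":[0.02,-0.052,0.1],"spin":0},{"offset":[0.03,-0.079,0.1],"spin":0},{"offset":[0.04,-0.106,0.1],"spin":0}]' 1
python3 -m crank '[{"offset":[0.013,-0.033,0],"spin":0},{"offset":[0.026,-0.067,0],"spin":0},{"offset":[0.039,-0.101,0],"spin":0},{"offset":[0.052,-0.135,0],"spin":0},{"offset":[0.065,-0.169,0],"spin":0},{"offset":[0.078,-0.203,0],"spin":0},{"offset":[0.088,-0.23,0],"spin":0},{"offset":[0.094,-0.245,0],"spin":0}]'
python3 - <<'E'
from h import *
p=shot('scene')
print(fitcolor(p,STACK[:1],(604,-139)),fit(p,'pot_medium',12,(466,230)),manip.read_state()['eef_pos'])
a=cv2.resize(p['pixels'][190:330,190:400],(630,420),interpolation=cv2.INTER_CUBIC)
cv2.imwrite('pics/g6.png',a[...,::-1])
E
```

```text
clock: 29.55
eef_pos: [466.1, 230.4, 53.4]
eef_rot: [3.139, 0.009, 3.141]
wrist_force: [-0.2, -0.5, -0.2]
finger_gap: 79.9
clock: 30.22
eef_pos: [506.4, 123.3, 154.6]
eef_rot: [3.139, 0.01, -3.141]
wrist_force: [-0.6, 0.5, 0.4]
finger_gap: 93.8
clock: 30.88
eef_pos: [600.9, -124.8, 155.2]
eef_rot: [3.139, 0.011, 3.14]
wrist_force: [-0.6, 0.1, 0.7]
finger_gap: 93.8
([603.4, -140.4], np.float64(0.083)) ([464.8, 233.8], np.float64(0.137)) [ 600.67121253 -124.03648378  154.93483587]
```

View pics/g6.png

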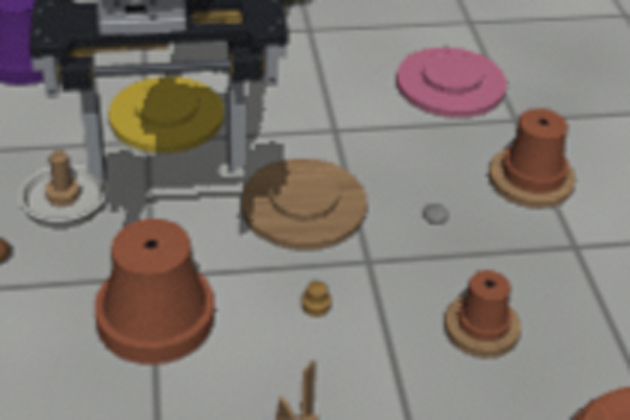

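The medium pot sits well on its stand at (535,160). Next is the large pot, which has 15 mm of finger clearance on each side.

```bash
python3 -m crank '[{"offset":[0.003,-0.008,0],"spin":0},{"offset":[0.0058,-0.0165,0],"spin":0},{"offset":[0.0058,-0.0165,-0.02],"spin":0},{"offset":[0.0058,-0.0165,-0.04],"spin":0},{"offset":[0.0058,-0.0165,-0.055],"spin":0},{"offset":[0.0058,-0.0165,-0.065],"spin":0},{"offset":[0.0058,-0.0165,-0.065],"spin":0},{"offset":[0.0058,-0.0165,-0.065],"spin":0}]'
python3 -m crank '[{"offset":[0,0,-0.005],"spin":0},{"offset":[0,0,-0.01],"spin":0},{"offset":[0,0,-0.015],"spin":0},{"offset":[0,0,-0.02],"spin":0},{"offset":[0,0,-0.024],"spin":0},{"offset":[0,0,-0.026],"spin":0},{"offset":[0,0,-0.027],"spin":0},{"offset":[0,0,-0.027],"spin":0}]'
for i in 1 2; do python3 -m crank '[{"offset":[0,0,0],"spin":0},{"offset":[0,0,0],"spin":0},{"offset":[0,0,0],"spin":0},{"offset":[0,0,0],"spin":0},{"offset":[0,0,0],"spin":0},{"offset":[0,0,0],"spin":0},{"offset":[0,0,0],"spin":0},{"offset":[0,0,0],"spin":0}]' 0.5 35; done
```

```text
clock: 31.65
eef_pos: [606.7, -140.4, 90.3]
eef_rot: [3.139, 0.011, 3.14]
wrist_force: [0.4, 0.3, 1.2]
finger_gap: 93.7
clock: 32.32
eef_pos: [606.6, -140.4, 63.1]
eef_rot: [3.139, 0.01, 3.14]
wrist_force: [-0.1, -0.0, -0.8]
finger_gap: 94.4
clock: 32.98
eef_pos: [606.6, -140.4, 63.2]
eef_rot: [3.139, 0.011, 3.14]
wrist_force: [0.4, 1.3, 1.4]
finger_gap: 64.2
clock: 33.65
eef_pos: [606.6, -140.4, 63.3]
eef_rot: [3.139, 0.011, 3.14]
wrist_force: [-0.3, -0.3, 0.7]
finger_gap: 64.1
```

```bash
python3 -m crank '[{"offset":[0,0,0.003],"spin":0},{"offset":[0,0,0.01],"spin":0},{"offset":[0,0,0.022],"spin":0},{"offset":[0,0,0.036],"spin":0},{"offset":[-0.004,0.005,0.045],"spin":0},{"offset":[-0.013,0.015,0.05],"spin":0},{"offset":[-0.025,0.029,0.05],"spin":0},{"offset":[-0.037,0.043,0.05],"spin":0}]'
python3 -m crank '[{"offset":[-0.015,0.017,0],"spin":0},{"offset":[-0.03,0.035,0],"spin":0},{"offset":[-0.045,0.052,0],"spin":0},{"offset":[-0.06,0.069,0],"spin":0},{"offset":[-0.073,0.084,0],"spin":0},{"offset":[-0.082,0.094,0],"spin":0},{"offset":[-0.087,0.1,0],"spin":0},{"offset":[-0.088,0.101,0],"spin":0}]'
```

```text
clock: 34.32
eef_pos: [569.1, -96.8, 114.3]
eef_rot: [3.139, 0.012, 3.139]
wrist_force: [-0.1, -0.1, -3.4]
finger_gap: 64.1
clock: 34.98
eef_pos: [480.8, 5.0, 114.8]
eef_rot: [3.139, 0.012, 3.14]
wrist_force: [-0.1, -0.7, -2.4]
finger_gap: 64.1
```

```bash
python3 -m crank '[{"offset":[0.0005,-0.001,-0.003],"spin":0},{"offset":[0.0005,-0.001,-0.008],"spin":0},{"offset":[0.0005,-0.001,-0.013],"spin":0},{"offset":[0.0005,-0.001,-0.018],"spin":0},{"offset":[0.0005,-0.001,-0.021],"spin":0},{"offset":[0.0005,-0.001,-0.022],"spin":0},{"offset":[0.0005,-0.001,-0.022],"spin":0},{"offset":[0.0005,-0.001,-0.022],"spin":0}]'
python3 - <<'E'
from h import *
p=shot('scene')
s=manip.read_state()['eef_pos'];print(s)
print(fitcolor(p,[('pot_large',s[2]-63.2)],(s[0],s[1]),pad=0),fit(p,'pot_large',s[2]-63.2,(s[0],s[1])))
a=cv2.resize(p['pixels'][195:285,240:340],(660,594),interpolation=cv2.INTER_CUBIC)
cv2.imwrite('pics/g7.png',a[...,::-1])
E
```

```text
clock: 35.65
eef_pos: [481.4, 3.9, 92.8]
eef_rot: [3.139, 0.012, 3.14]
wrist_force: [0.4, -0.4, -3.4]
finger_gap: 64.4
[481.38750478   3.91907186  92.94876718]
([485.0, 3.8], np.float64(0.033)) ([482.5, 5.2], np.float64(0.053))
```

View pics/g7.png

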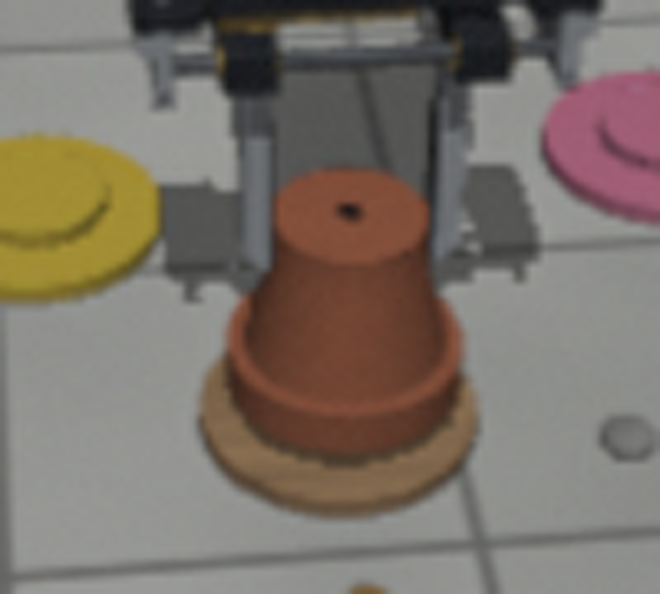

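It is centred over the wooden disc (rim at (345,390), disc at (340,420)), so I lower it.

```bash
python3 -m crank '[{"offset":[0,0,-0.003],"spin":0},{"offset":[0,0,-0.006],"spin":0},{"offset":[0,0,-0.009],"spin":0},{"offset":[0,0,-0.011],"spin":0},{"offset":[0,0,-0.013],"spin":0},{"offset":[0,0,-0.0145],"spin":0},{"offset":[0,0,-0.0155],"spin":0},{"offset":[0,0,-0.0155],"spin":0}]'
python3 -m crank '[{"offset":[0,0,-0.0005],"spin":0},{"offset":[0,0,-0.001],"spin":0},{"offset":[0,0,-0.0015],"spin":0},{"offset":[0,0,-0.0015],"spin":0},{"offset":[0,0,-0.002],"spin":0},{"offset":[0,0,-0.002],"spin":0},{"offset":[0,0,-0.002],"spin":0},{"offset":[0,0,-0.002],"spin":0}]'
python3 -m crank '[{"offset":[0,0,-0.0003],"spin":0},{"offset":[0,0,-0.0006],"spin":0},{"offset":[0,0,-0.0009],"spin":0},{"offset":[0,0,-0.001],"spin":0},{"offset":[0,0,-0.001],"spin":0},{"offset":[0,0,-0.001],"spin":0},{"offset":[0,0,-0.001],"spin":0},{"offset":[0,0,-0.001],"spin":0}]'
```

```text
clock: 36.42
eef_pos: [481.3, 3.9, 77.3]
eef_rot: [3.139, 0.013, 3.14]
wrist_force: [0.3, -0.1, -2.8]
finger_gap: 64.4
clock: 37.08
eef_pos: [481.3, 4.0, 75.3]
eef_rot: [3.139, 0.012, 3.14]
wrist_force: [-1.1, -0.8, -2.9]
finger_gap: 64.1
clock: 37.75
eef_pos: [481.5, 3.9, 75.2]
eef_rot: [3.139, 0.013, 3.14]
wrist_force: [-5.0, -0.1, 10.3]
finger_gap: 64.0
```

Contact. I release, retreat upward and check.

```bash
python3 -m crank '[{"offset":[0,0,0.0005],"spin":0},{"offset":[0,0,0.0005],"spin":0},{"offset":[0,0,0.0005],"spin":0},{"offset":[0,0,0.0005],"spin":0},{"offset":[0,0,0.0005],"spin":0},{"offset":[0,0,0.0005],"spin":0},{"offset":[0,0,0.0005],"spin":0},{"offset":[0,0,0.0005],"spin":0}]' 1
python3 -m crank '[{"offset":[0,0,0.01],"spin":0},{"offset":[0,0,0.03],"spin":0},{"offset":[0,0,0.06],"spin":0},{"offset":[0,0,0.09],"spin":0},{"offset":[0,0,0.12],"spin":0},{"offset":[-0.02,0,0.15],"spin":0},{"offset":[-0.05,0,0.17],"spin":0},{"offset":[-0.08,0,0.18],"spin":0}]'
python3 -m crank '[{"offset":[-0.01,0.03,0.02],"spin":0},{"offset":[-0.02,0.06,0.04],"spin":0},{"offset":[-0.03,0.095,0.05],"spin":0},{"offset":[-0.04,0.13,0.05],"spin":0},{"offset":[-0.05,0.165,0.05],"spin":0},{"offset":[-0.06,0.195,0.05],"spin":0},{"offset":[-0.06,0.2,0.05],"spin":0},{"offset":[-0.06,0.2,0.05],"spin":0}]'
python3 - <<'E'
from h import *
P={n:shot(n) for n in('scene','top')}
for n,p in P.items():
  for k,z,c in(('pot_large',12,(481.5,4)),('pot_medium',12,(466,230)),('pot_small',12,(650.5,131)),('tamper',6,(452,-222)),('stand_large',0,(481,4)),('stand_medium',0,(465,230)),('stand_small',0,(650,131)),('saucer',0,(453,-221))):
    print(n,k,fit(p,k,z,c))
  for k in('cloche','dibber'): print(n,k,[np.round(d['location']).tolist() for d in manip.search_frame(p,k)[:1]])
a=cv2.resize(P['scene']['pixels'][190:330,130:460],(800,340),interpolation=cv2.INTER_CUBIC)
b=cv2.resize(P['top']['pixels'][115:255,100:440],(620,255),interpolation=cv2.INTER_CUBIC)
o=np.zeros((600,800,3),np.uint8);o[:340]=a;o[342:597,:620]=b
cv2.imwrite('pics/g8.png',o[...,::-1])
E
```

```text
clock: 38.42
eef_pos: [481.5, 3.9, 75.6]
eef_rot: [3.139, 0.013, 3.14]
wrist_force: [0.8, 1.0, 0.8]
finger_gap: 94.1
clock: 39.08
eef_pos: [401.0, 3.9, 258.6]
eef_rot: [3.139, 0.017, 3.14]
wrist_force: [-0.8, -0.1, 0.4]
finger_gap: 93.9
clock: 39.75
eef_pos: [340.4, 205.1, 309.1]
eef_rot: [3.139, 0.017, -3.14]
wrist_force: [0.3, -0.7, -0.8]
finger_gap: 94.2
scene pot_large ([483.8, 4.1], np.float64(0.048))
scene pot_medium ([465.2, 232.1], np.float64(0.08))
scene pot_small ([649.1, 132.9], np.float64(0.138))
scene tamper ([448.4, -220.5], np.float64(0.291))
scene stand_large ([479.4, 3.6], np.float64(3.368))
scene stand_medium ([465.0, 231.5], np.float64(1.34))
scene stand_small ([645.4, 133.4], np.float64(2.224))
scene saucer ([455.1, -219.4], np.float64(0.48))
scene cloche [[613.0, 348.0, 76.0]]
scene dibber [[572.0, -342.0, 20.0]]
top pot_large ([484.2, 4.6], np.float64(0.043))
top pot_medium ([468.3, 232.2], np.float64(0.221))
top pot_small ([651.6, 130.9], np.float64(0.059))
top tamper ([450.4, -221.1], np.float64(0.093))
top stand_large None
top stand_medium None
top stand_small ([648.7, 131.0], np.float64(1.158))
top saucer ([453.9, -220.7], np.float64(0.221))
top cloche [[568.0, 351.0, 98.0]]
top dibber [[545.0, -336.0, 22.0]]
```

View pics/g8.png

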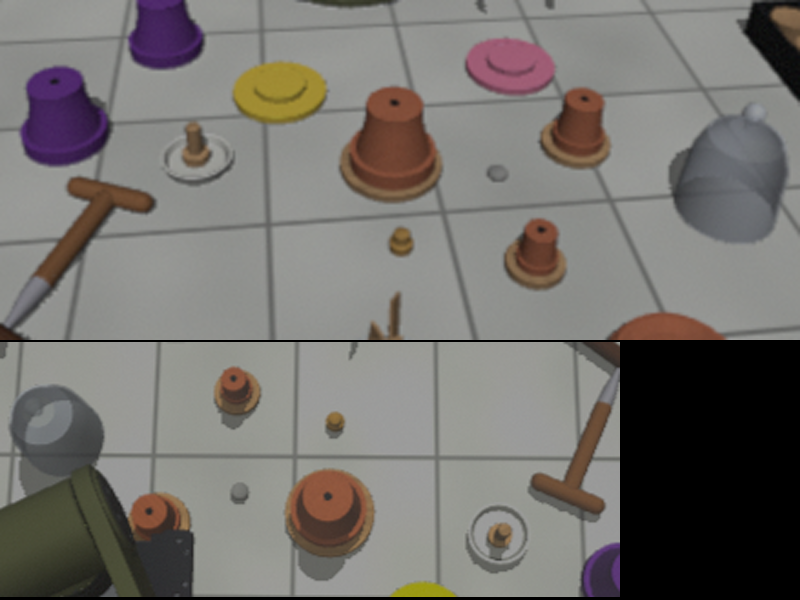

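All four are seated and upright, and the cloche and dibber have not moved. The arm is clear, so I hand in.

```bash
python3 -c "
from cell import manip
print(manip.sign_off())"
```

```text
the job is handed in; nothing more can be done
None
```

I took the stack apart and handed the job in at about 40 s. The tamper stands in the white saucer, and the large, medium and small pots are upside down on their own plain wooden stands. I got no verdict back.

**Last checks:**
- **Seating:** each pot met firm contact within 1 mm of the height expected for its rim on the disc. The tamper went about 1 mm below the expected height before it touched the saucer floor.
- **Centring:** camera fits put each pot within about 4 mm of its stand (limit 10 mm) and the tamper within about 4 mm of the saucer by the top camera (limit 18 mm).
- **Upright and undisturbed:** the last picture shows everything upright, and the cloche and dibber are within about 4 mm of where they were first seen, which is within the detector's accuracy. The gripper is clear of everything.

**Failures and disagreements:**
- **Small pot grip:** I first closed on it about 7 mm too low, on the flare. I reopened, raised the fingers and gripped again before lifting.
- **Camera differences:** the scene camera read positions about 3 mm off in x from the robot, and I allowed for that.
- **Final fits:** the final fits of the stands themselves were not usable, because the pots now cover them, so I compared against where the stands were measured before the moves. The scene camera's fits for the tamper and saucer were poor at the end and put them about 7 mm apart, still inside the limit. In the last top view the arm partly hid the medium pot, so that check rests mainly on the scene camera.

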